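# Snap the cover onto the washing-tablet tub

## Task

Take the loose white cover from the glass shelf, set it over the open tub of washing tablets and press it gently straight down, keeping it level, until both clip arms have snapped under the tub's rim and hold it down; then let go. Never lean hard on the tub, and leave the bottle, the tin, the scoop and the spring clip where they are.

Things in the scene. Friction and masses are not known exactly. Their poses are not given: they have to be found in the camera images.
- tub_foot: Four rubber-padded screw feet fixed on the glass shelf, under an open white plastic tub of washing tablets. Origin: centre of the feet's underside, on the shelf, 50 mm above the work surface; z up, x and y along the tub. The feet are screwed out by an unknown amount: the rim's top lies 86 to 96 mm above this origin, different each time, to be found by touch.
- tub (a joint): The tub over its feet: walls 108 (x) by 80 mm (y), 78 mm tall; rim band round the top 124 (x) by 90 mm (y), 12 mm deep, standing 8 mm out from the walls at the x ends, where the hooks belong (either way round). A sprung grey collar in the mouth, 98 by 70 mm, stands 5 mm proud of the rim. Value: sinking of the tub on its rubber pads (m), 0 unloaded, 1 mm per 9 N; never over 2.8 mm (25 N).
- cover: Loose white plastic cover, about 134 g, on its skirts on the shelf. Origin: centre at the foot of the skirts, z up. Plate 114 (its x, 135 over the clip arms) by 100 mm (y), underside 30, top 34 mm above the origin. Skirts hang 30 mm along both y sides, 94 mm apart inside (2 mm play each side of the rim), flared at the foot. A sprung clip arm, 26 mm wide, hangs at each x end.
- cover_rib (a point): Centre of the top of the cover's grip rib, 68 mm above the cover's origin. The rib stands on the middle of the plate: 16 mm thick (cover's x), 64 mm long (cover's y), 34 mm tall.
- cover_under (a point): Centre of the plate's underside, 30 mm above the cover's origin. Heights of this point over the rim top while pressing straight down: +22 mm ramps meet the rim; to +14 mm 3 to 10 N spreads the arms; then 1 to 4 N of drag; +5 mm collar met, 3.5 N plus 3 N per mm; +1.5 mm both arms snap, 14 to 18 N in all; 0 plate hits the rim (18 to 20 N), then stiff. Let go, the collar lifts it to +1.5 mm on its hooks.
- clip_a (a joint): Angle (rad) of the clip arm at the cover's +x end, hinged at the plate's edge: 0 closed, about 0.21 while spread by the rim, back to about 0 when snapped under it.
- clip_a_hook (a point): Inner upper edge of the inward hook on the clip arm at the cover's +x end: 58.5 mm from the cover's middle, 13.5 mm below the plate's underside. Below it a lead-in ramp slopes 7 mm outward over 13 mm.
- clip_b (a joint): Angle (rad) of the clip arm at the cover's -x end, hinged at the plate's edge: 0 closed, about 0.21 while spread by the rim, back to about 0 when snapped under it.
- clip_b_hook (a point): Inner upper edge of the inward hook on the clip arm at the cover's -x end: 58.5 mm from the cover's middle, 13.5 mm below the plate's underside. Below it a lead-in ramp slopes 7 mm outward over 13 mm.
- bottle: Closed turquoise bottle, 64 mm across, 190 mm tall, loose on the shelf. Origin: centre of its underside. Leave alone.
- tin: Aluminium tin with a screw-top lid, 75 mm across, 72 mm tall, loose on the shelf. Origin: centre of its underside. Leave alone.
- scoop: Black plastic scoop, cup 50 mm across and 36 mm tall with a handle reaching 98 mm along its +y, loose on the shelf. Origin: centre of the cup's underside. Leave alone.
- spring_clip: Steel spring clip, about 50 by 26 mm, 26 mm tall, fixed to the far edge of the shelf. Origin: underside. Leave alone.
Not all that is in view belongs to the job. Leave any turquoise or yellow look-alike of the cover alone.

How it is judged:
On the way:
1. the cover is pressed level over the tub with the rim spreading both clip arms (horizontal distance between cover and tub_foot below 0.012 m and angle between cover's own z axis and vertical below 0.15 rad and value of joint each of clip_a, clip_b above 0.05 rad), for 0.1 s.
At the end, for the whole second after the job is handed in: Cover clipped on the tub, released, at rest: its origin under 71 mm above the feet's underside, within 5 mm of centre, level within 0.03 rad, turned to the tub within 0.06 rad (either way round), both clip arms closed (below 0.07 rad), nothing bearing on the tub (sunk less than 0.5 mm) (z of cover in the frame of tub_foot below 0.071 m and horizontal distance between cover and tub_foot below 0.005 m and angle between cover's own z axis and vertical below 0.03 rad and angle between the x axis of cover and the x axis of tub_foot, either way round below 0.06 rad and value of joint each of clip_a, clip_b below 0.07 rad and linear speed of cover below 0.01 m/s and value of joint tub below 0.0005 m); the robot touches nothing.
It fails at once if the tub is pushed down more than 2.8 mm on its rubber feet (a push of about 25 N) (value of joint tub above 0.0028 m).
It fails at once if the cover is forced on tilted by more than 0.2 rad (horizontal distance between cover and tub_foot below 0.02 m and value of joint tub above 0.0005 m and angle between cover's own z axis and vertical above 0.2 rad).
It fails at once if the bottle, the tin or the scoop is moved by more than 15 mm (distance of any of bottle, tin, scoop from where it was at the start of the episode above 0.015 m).
It fails at once if the spring clip is pushed (contact force between anything else and spring_clip above 3 N).
It also fails if it takes over 69 s, if anything falls off the work surface, if the arm or the gripper's body presses on something with over 40 N, if the wrist force passes 120 N, or if a joint passes its speed limit or range.

## Robot

A 7-joint arm with a two-finger parallel gripper is mounted at the origin on the work surface. World frame = base frame: x ahead of the robot, y to its left, z up, the work surface at z = 0. Lengths are in m, angles in rad, forces in N, time in s.
With the tool pointing down it reaches from about 0.4 to 0.875 m from the base axis. Payload 19.3 kg.
Tool frame: the origin (TCP) lies at the very end of the fingers, on their centre line; the grasp point (between the pads) lies 19 mm behind it; x points along the fingers, y is the direction in which the jaws open and shut, and the axes are right-handed (so a half turn about x gives the same grasp; the last joint's range is limited). The gripper opens to 85 mm and grips with 20 to 120 N. Pads are 22 mm wide; open, the fingers measure 114 mm over their backs; the gripper's body (76 mm by 85 mm) begins 54 mm behind the grasp point. The pads swing forward as they close: fully open they stand 13 mm farther back than shut.
Start: joints at [-1.26, 0.521, -0.036, 1.599, 0.021, 1.021, -0.113], TCP at [0.232, 0.58, 0.231] pointing down, gripper open.
Joint ranges: [-2.91, 2.91], [-0.3, 2.13], [-1.5, 1.42], [0.17, 2.43], [-1.26, 4.41], [0.16, 1.93], [-2.52, 2.52]. Speed limits (rad/s): [1.89, 1.89, 2.39, 2.39, 3.01, 3.01, 3.01].

## Interface

Orientations are given as [roll, pitch, yaw] about the fixed x, y, z axes, in that order (R = Rz(yaw) Ry(pitch) Rx(roll)).
In Python, from workcell import bot, grab_frame, job_done gives the robot as it stands.
- The arm moves only by the shell command python3 -m pendant 'ROWS' [OPENING] [FORCE]. ROWS is JSON, a list of rows, each a list of 4 numbers: the shift along the tool's x, y, z in mm, then the turn about the tool's x in degrees. A call has 1 to 12 rows; each row shifts and turns the commanded pose from where the row before left it, along the tool's axes as they then stand; what a row does not reach is not made up. A row lasts 1/8 s, in which the tool goes at most 62.5 mm and 10.7 degrees, less where a joint would pass 70% of its speed; a pose out of reach is approached as far as the arm can. A call is refused whole if a number of a shift passes 62.5 or a number of a turn 10.7, either way. A call with a gripper value outside its range is refused whole. OPENING is the opening, from -1 (shut) to 1 (fully open), set as the call begins (- or left out, the last holds). The fingers move at their own pace and stop on an object; FORCE is the grip in N (left out, the last holds). Time passes only in rows, so rows that do not move let the fingers close. It gives the time, the measured TCP pose, the force and the opening at its end, in the units of the state.
- bot.observe(): the state, without advancing time (a new reading comes with each control period).
- grab_frame(name): name is "side" or "top" or "wrist"; returns a dict with "img" (384x512x3 uint8, red, green, blue), "fovy" (degrees; the focal length in pixels is half the picture's height over the tangent of half this angle, whatever the lens; pixels are square), "cx", "cy" (the principal point, pixels), "k1" (the pictures are not rectified: a ray, as slopes to the right and down, at radius r is drawn at 1 + k1 r^2 times it, then the intrinsics apply), "R" (3x3) and "t" (3): a world point X has camera coordinates R X + t. Camera axes: x right, y down, z forward; pixel columns grow to the right and rows downward; lengths in m; the calibration is good to about 2 mm. A picture is of the moment at which its call begins. There is no depth.
- job_done(): hands the job in, once; it reports no verdict.
The state is a dict: "clock": time; "qpos": joint angles; "qd": joint speeds; "joint_efforts": joint torques, N m; "position": TCP position; "tool_rot": TCP orientation; "force": force on the tool from outside, world axes, zero at the start; "moment": the same for the moment, N m; "grip_width": finger opening in m.
Only numpy, scipy, OpenCV 4.12 (cv2) and the standard library are available. Lean on these libraries where they do the work, as an engineer would, in place of code of your own. Each camera call takes 0.05 s, during which the arm holds its last target.

## Working session

There is one attempt and no reset: what is moved stays moved. The work goes in short steps, Python scripts to look and compute and a shell command to move; the robot and the scene stay as the last step left them, time stands still between calls to the robot, and variables do not carry over. Pictures are saved under pics/ and viewed, and the job is handed in when it is done.

```bash
ls; mkdir -p pics; python3 - <<'E'
from workcell import bot, grab_frame
import cv2
print(bot.observe())
for n in ["side","top","wrist"]:
    f=grab_frame(n); cv2.imwrite(f"pics/{n}0.png",f["img"][:,:,::-1])
    print(n,f["fovy"],f["cx"],f["cy"],f["k1"],f["R"],f["t"])
E
```

```text
pics
{'clock': 0.0, 'qpos': array([-1.26019462,  0.52202813, -0.03633134,  1.59998217,  0.02117216,
        1.02106423, -0.11277084]), 'qd': array([ 0.00069844, -0.00132666, -0.0010986 ,  0.00090297,  0.00129383,
       -0.00076378,  0.00137723]), 'joint_efforts': array([ 3.33796470e-04, -9.27108908e+01,  1.97965264e+00, -3.69944394e+01,
        1.77357491e-02,  8.08576267e-03, -7.17046561e-06]), 'position': array([0.23219568, 0.5799256 , 0.23072612]), 'tool_rot': array([-1.52453796,  1.56969808, -1.90533209]), 'force': array([-1.13085205,  0.04109955, -0.86567825]), 'moment': array([-0.0081773 ,  0.0218002 , -0.00749969]), 'grip_width': 0.08550660336065224}
side 50.919476882380074 256.4281382540265 192.88904729658384 0.013834239498807466 [[ 0.88908129 -0.45712497  0.02390027]
 [-0.25897048 -0.54536268 -0.79719122]
 [ 0.37745033  0.70257833 -0.60325363]] [-0.37985192  0.25417265  1.06661949]
top 52.917918409114385 257.6463114029046 195.9558094667887 -0.006999728450212576 [[ 0.01601529 -0.99975512  0.01527094]
 [-0.9982165  -0.01686536 -0.05726579]
 [ 0.05750932 -0.01432657 -0.99824217]] [0.09948695 0.47970709 1.45622164]
wrist 68.56802922514922 251.48554336926173 193.73819752201652 -0.01602750545564676 [[ 3.71696506e-01  9.28354017e-01 -7.25080676e-04]
 [ 8.77629079e-01 -3.51132284e-01  3.26302494e-01]
 [ 3.02669632e-01 -1.21921849e-01 -9.45265125e-01]] [-0.6240835  -0.04262299  0.38066264]
```

View pics/side0.png

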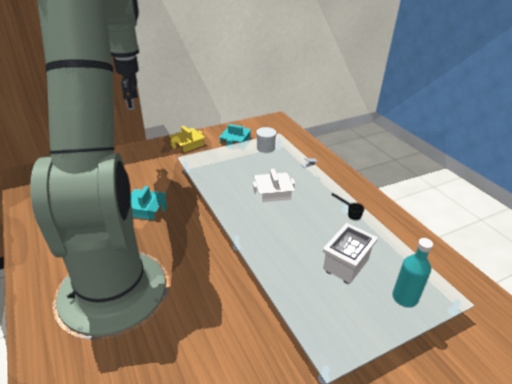

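View pics/top0.png

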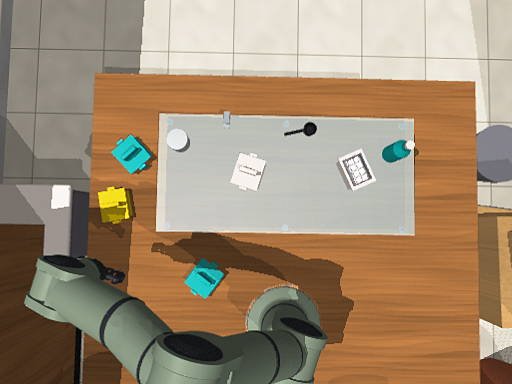

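View pics/wrist0.png

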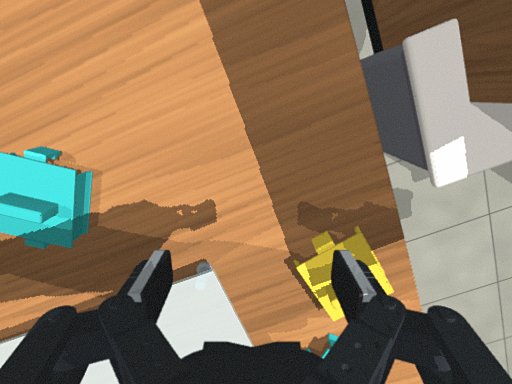

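Candidates for the cover in the top view are the white one on the shelf (249,171), turquoise ones at (131,154) and (205,278), and a yellow one at (116,204). I choose the white one on the shelf. The white tin lid at (177,139) and the white tub at (356,170) aren't covers. Next is a close crop to check.

```bash
cat > h.py <<'E'
import numpy as np, cv2
from scipy.spatial.transform import Rotation as Ro
def K(f):
    F=f["img"].shape[0]/2/np.tan(np.radians(f["fovy"]/2)); return np.array([[F,0,f["cx"]],[0,F,f["cy"]],[0,0,1]])
def D(f): return np.array([f["k1"],0,0,0,0.])
def ray(f,uv):
    p=cv2.undistortPoints(np.array(uv,float).reshape(-1,1,2),K(f),D(f)).reshape(-1,2)
    d=np.c_[p,np.ones(len(p))]@f["R"]; return -f["R"].T@f["t"], d
def onz(f,uv,z):
    c,d=ray(f,uv); return c+d*((z-c[2])/d[:,2])[:,None]
def proj(f,X):
    X=np.array(X,float).reshape(-1,3); r,_=cv2.Rodrigues(np.array(f["R"]))
    return cv2.projectPoints(X,r,np.array(f["t"]),K(f),D(f))[0].reshape(-1,2)
def Rt(s): return Ro.from_euler('xyz',s["tool_rot"]).as_matrix()
E
python3 - <<'E'
from h import *
from workcell import grab_frame
f=grab_frame("top"); g=grab_frame("side")
np.save("pics/top.npy",f,allow_pickle=True);np.save("pics/side.npy",g,allow_pickle=True)
a=f["img"][130:220,210:400][:,:,::-1]; cv2.imwrite("pics/tcrop.png",cv2.resize(a,None,fx=4,fy=4,interpolation=cv2.INTER_CUBIC))
a=g["img"][155:295,235:400][:,:,::-1]; cv2.imwrite("pics/scrop.png",cv2.resize(a,None,fx=4,fy=4,interpolation=cv2.INTER_CUBIC))
E
```

```text
(no output)
```

View pics/tcrop.png

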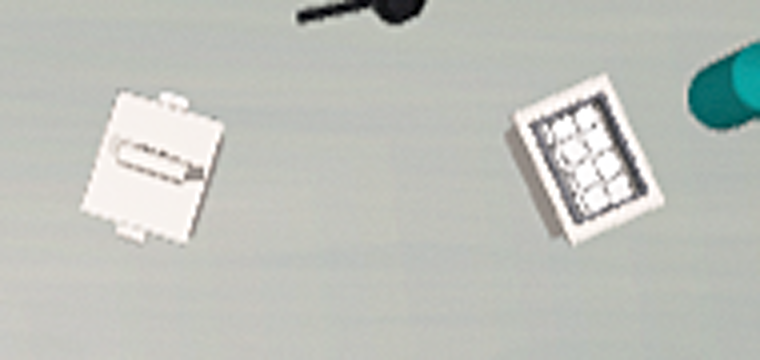

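View pics/scrop.png

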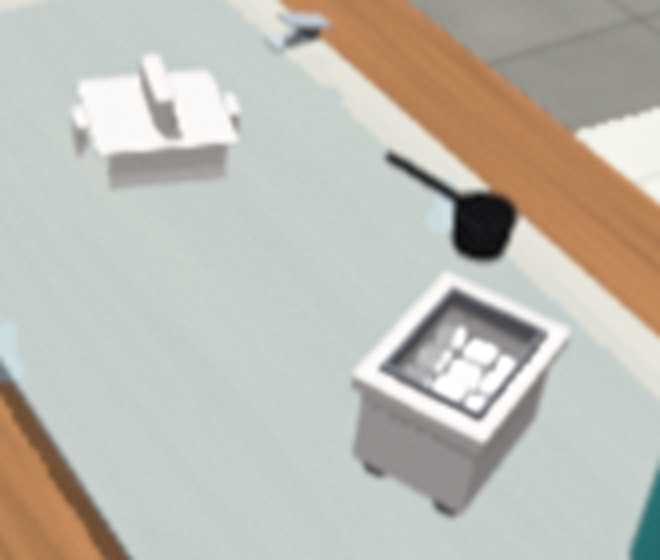

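The crops show the white cover upright on its skirts, with its rib up and a clip arm at each x end (side pixels about (254,185) and (294,182)). The tub is open and empty of any lid. Now to measure both.

```bash
cat > m.py <<'E'
from h import *
def meas(f,box,z,thr,tag,open_=0):
    u0,v0,u1,v1=box; a=f["img"][v0:v1,u0:u1].astype(int)
    m=((a.min(2)>thr)&(a.max(2)-a.min(2)<25)).astype(np.uint8)
    if open_: m=cv2.morphologyEx(m,cv2.MORPH_OPEN,np.ones((open_,open_),np.uint8))
    cs,_=cv2.findContours(m,cv2.RETR_EXTERNAL,cv2.CHAIN_APPROX_NONE)
    c=max(cs,key=cv2.contourArea).reshape(-1,2)+[u0,v0]
    P=onz(f,c,z)[:,:2]*1000
    r=cv2.minAreaRect(P.astype(np.float32)); 
    print(tag,r, 'area px',len(c)); return r,c
E
python3 - <<'E'
from m import *
f=np.load("pics/top.npy",allow_pickle=True).item()
for thr in (205,220,235):
    meas(f,(225,145,270,198),.084,thr,f"cover{thr}",0)
    meas(f,(225,145,270,198),.084,thr,f"coverO{thr}",9)
    meas(f,(330,140,380,198),.141,thr,f"tub{thr}")
E
```

```text
cover205 ((564.0352783203125, 145.7064208984375), (99.81748962402344, 137.5889892578125), 72.78938293457031) area px 158
coverO205 ((531.1904296875, 155.26434326171875), (58.2984504699707, 87.21356964111328), 0.9233503341674805) area px 72
tub205 ((570.657958984375, -236.71145629882812), (124.96585845947266, 89.78486633300781), 24.917787551879883) area px 107
cover220 ((564.2203369140625, 146.23373413085938), (99.11566162109375, 135.21246337890625), 72.54759979248047) area px 206
coverO220 ((532.0408935546875, 155.48211669921875), (95.36737060546875, 46.64787292480469), 78.42017364501953) area px 67
tub220 ((571.005615234375, -236.3916015625), (124.051513671875, 89.27157592773438), 25.06788444519043) area px 107
cover235 ((565.0767211914062, 145.27210998535156), (97.72947692871094, 132.92971801757812), 72.78666687011719) area px 188
coverO235 ((532.3665161132812, 155.46878051757812), (97.24473571777344, 44.47285079956055), 73.82897186279297) area px 66
tub235 ((570.5380249023438, -236.48486328125), (118.56002044677734, 86.32572174072266), 24.91450309753418) area px 103
```

```bash
cat >> h.py <<'E'
def plan(tgt,yaw=None):
    "shift in tool axes (mm) to world tgt, and turn about tool x so tool y aligns (mod 180) to yaw deg"
    from workcell import bot
    s=bot.observe(); R=Rt(s); d=R.T@(np.array(tgt)-s["position"])*1000
    th=None
    ya=np.degrees(np.arctan2(R[1,1],R[0,1]))
    if yaw is not None:
        th=-((yaw-ya+90)%180-90)  # tool x down: +turn about tool x = -yaw
    print("t",round(s["clock"],2),"pos",s["position"].round(4),"toolx",R[:,0].round(4),"y ang",ya.round(2),"q7",s["qpos"][6].round(3),"shift now",d.round(1),"turn",th, "F",s["force"].round(2),"M",s["moment"].round(3),"w",round(s["grip_width"],4))
    return d,th
E
python3 -c "
from h import *
plan([.564,.146,.26],-17.3)"
```

```text
t 0.25 pos [0.2323 0.5801 0.2311] toolx [-1.e-04 -4.e-04 -1.e+00] y ang 68.18 q7 -0.113 shift now [ -28.8 -279.7  469.3] turn 85.48047831921308 F [ 0.17 -0.98  0.83] M [-0.002  0.023  0.07 ] w 0.0854
```

```bash
python3 -m pendant '[[-2.5,-23,39,0],[-2.5,-23,39,0],[-2.5,-23,39,0],[-2.5,-23,39,0],[-2.5,-23,39,0],[-2.5,-23,39,0],[-2.5,-23,39,0],[-2.5,-23,39,0],[-2.5,-23,39,0],[-2.5,-23,39,0],[-2.5,-23,39,0],[0,0,0,0]]' 1 40
python3 -m pendant '[[0,0,0,10.7],[0,0,0,10.7],[0,0,0,10.7],[0,0,0,10.7],[0,0,0,10.7],[0,0,0,10.7],[0,0,0,10.7],[0,0,0,10.6],[0,0,0,0],[0,0,0,0]]'
python3 - <<'E'
from h import *
from workcell import grab_frame
plan([.564,.146,.2],-17.3)
f=grab_frame("wrist");np.save("pics/w1.npy",f,allow_pickle=True);cv2.imwrite("pics/w1.png",f["img"][:,:,::-1])
E
```

```text
clock: 1.75
position: [0.5382, 0.1826, 0.2588]
tool_rot: [-0.644, 1.569, -1.03]
force: [-1.7, 0.3, -0.2]
grip_width: 0.0856
clock: 3.0
position: [0.5363, 0.1863, 0.2588]
tool_rot: [-1.856, 1.571, 2.559]
force: [-0.6, -0.4, -0.4]
grip_width: 0.0855
t 3.0 pos [0.5363 0.1863 0.2588] toolx [-1.e-04  1.e-04 -1.e+00] y ang -17.04 q7 -0.54 shift now [58.8 38.3 30.4] turn 0.2644176410889827 F [-0.55 -0.36 -0.37] M [-0.014  0.039 -0.015] w 0.0855
```

View pics/w1.png

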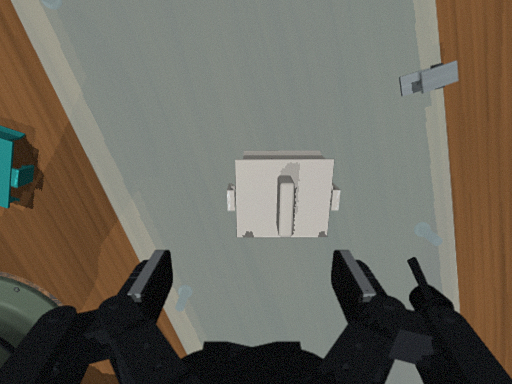

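The wrist view shows the cover squarely at plate corners (235,160), (334,158), (329,237) and (237,237), with the rib near (287,205). Next I refine from this view.

```bash
python3 - <<'E'
from m import *
f=np.load("pics/w1.npy",allow_pickle=True).item()
for thr in (165,185,200): meas(f,(215,130,355,250),.084,thr,f"c{thr}",0)
a=f["img"][140:250,215:355][:,:,::-1]; cv2.imwrite("pics/w1c.png",cv2.resize(a,None,fx=5,fy=5,interpolation=cv2.INTER_CUBIC))
print(f["img"][150:165:2,260].tolist(), f["img"][225:245:2,260].tolist())
P=onz(f,[[235,160],[334,158.5],[329,237],[237,237]],.084);print(P.round(4),P.mean(0))
E
```

```text
c165 ((563.1300659179688, 143.027587890625), (97.19363403320312, 114.32567596435547), 73.00962829589844) area px 628
c185 ((500.0327453613281, 161.91415405273438), (23.11097526550293, 3.614011287689209), 71.52888488769531) area px 38
c200 ((501.3254089355469, 167.6179656982422), (11.41115665435791, 2.3942482471466064), 71.33160400390625) area px 18
[[137, 138, 134], [149, 147, 140], [146, 143, 138], [106, 108, 100], [103, 101, 97], [185, 181, 173], [192, 188, 179], [189, 185, 178]] [[190, 187, 179], [188, 185, 177], [190, 186, 179], [190, 185, 178], [188, 187, 180], [191, 187, 180], [139, 141, 135], [127, 135, 132], [126, 133, 127], [130, 132, 126]]
[[0.5228 0.2062 0.084 ]
 [0.6316 0.1748 0.084 ]
 [0.6054 0.0778 0.084 ]
 [0.4945 0.1118 0.084 ]] [0.56353887 0.14262896 0.084     ]
```

View pics/w1c.png

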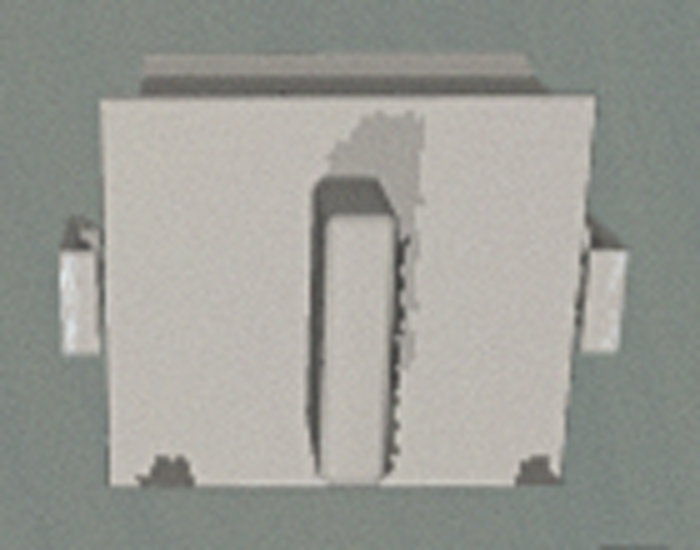

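```bash
python3 -c "
from h import *
plan([.5635,.1435,.16],-17)"
```

```text
t 3.05 pos [0.5364 0.1861 0.2588] toolx [-1.e-04  1.e-04 -1.e+00] y ang -17.09 q7 -0.541 shift now [98.8 38.5 32.8] turn -0.0896053541242452 F [-0.18 -0.03 -0.22] M [-0.014 -0.015  0.045] w 0.0853
```

```bash
python3 -m pendant '[[24.7,9.6,8.2,0],[24.7,9.6,8.2,0],[24.7,9.6,8.2,0],[24.7,9.7,8.2,0],[0,0,0,0],[0,0,0,0]]' 0.2
python3 -c "
from h import *
plan([.5635,.1435,.091],-17)
from workcell import grab_frame
f=grab_frame('wrist');cv2.imwrite('pics/w2.png',f['img'][:,:,::-1])"
```

```text
clock: 3.8
position: [0.5637, 0.1436, 0.1609]
tool_rot: [2.66, 1.57, 0.788]
force: [0.3, -0.5, 0.6]
grip_width: 0.0508
t 3.8 pos [0.5637 0.1436 0.1609] toolx [ 6.e-04  6.e-04 -1.e+00] y ang -17.26 q7 -0.399 shift now [69.9 -0.2  0.2] turn -0.2553472160836634 F [ 0.29 -0.5   0.63] M [ 0.018  0.023 -0.048] w 0.0508
```

View pics/w2.png

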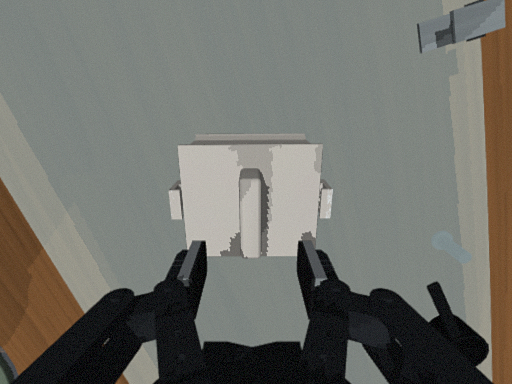

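The rib (250,215) lies centred between the fingers (195 and 312). Descend and grip.

```bash
python3 -m pendant '[[20,0,0,0],[20,0,0,0],[15,0,0,0],[8,0,0,0],[6,0,0,0],[0,0,0,0],[0,0,0,0]]' 0.2
python3 -m pendant '[[0,0,0,0],[0,0,0,0],[0,0,0,0],[0,0,0,0],[0,0,0,0],[0,0,0,0],[0,0,0,0],[0,0,0,0]]' -1 60
python3 -m pendant '[[-10,0,0,0],[-20,0,0,0],[-25,0,0,0],[-25,0,0,0],[-25,0,0,0],[-25,0,0,0],[0,0,0,0],[0,0,0,0]]'
python3 - <<'E'
from h import *
plan([.5707,-.2365,.22],25)
from workcell import grab_frame
for n in ("wrist","side"):
    f=grab_frame(n);cv2.imwrite(f'pics/{n}3.png',f['img'][:,:,::-1])
E
```

```text
clock: 4.72
position: [0.5638, 0.1431, 0.0914]
tool_rot: [2.23, 1.57, 0.357]
force: [-0.5, -0.1, 0.6]
grip_width: 0.0516
clock: 5.72
position: [0.5637, 0.1431, 0.0914]
tool_rot: [2.329, 1.57, 0.456]
force: [-1.8, -0.0, 5.6]
grip_width: 0.0154
clock: 6.72
position: [0.5632, 0.1431, 0.2206]
tool_rot: [-1.081, 1.57, -2.954]
force: [1.2, 0.4, -1.4]
grip_width: 0.015
t 6.72 pos [0.5632 0.1431 0.2206] toolx [-6.e-04 -1.e-04 -1.e+00] y ang -17.31 q7 -0.43 shift now [  0.6 120.2 360.2] turn -42.311308581785056 F [ 1.2   0.45 -1.38] M [ 0.01   0.001 -0.029] w 0.015
```

View pics/wrist3.png

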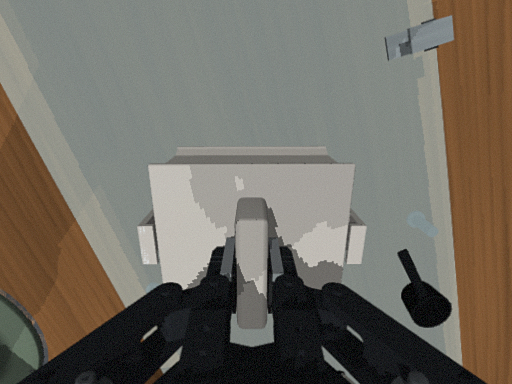

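View pics/side3.png

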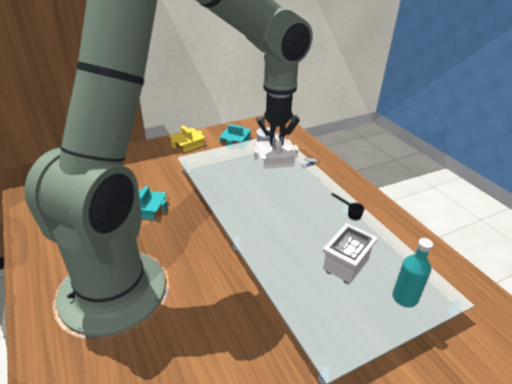

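```bash
python3 - <<'E'
from m import *
from workcell import grab_frame,bot
s=bot.observe();R=Rt(s)
f=grab_frame("wrist");np.save("pics/w4.npy",f,allow_pickle=True)
g=grab_frame("top");np.save("pics/t4.npy",g,allow_pickle=True);cv2.imwrite("pics/t4.png",cv2.resize(g["img"][130:210,200:290][:,:,::-1],None,fx=6,fy=6,interpolation=cv2.INTER_CUBIC))
z=s["position"][2]-.0074
im=f["img"].astype(int).mean(2)
# far plate edge : vertical gradient per column
for u in range(165,345,20):
    col=im[150:180,u]; d=np.diff(col); v=150+np.argmax(d)+.5+0.5
    P=onz(f,[[u,v]],z)[0]; q=R.T@(P-s["position"])*1000
    print(u,v,q.round(1))
for v in (170,185,200,215):
    r=im[v]; a=140+np.argmax(np.diff(r[140:170]))+1; b=335+np.argmin(np.diff(r[335:365]))+1
    P=onz(f,[[a,v],[b,v]],z); q=(P-s["position"])@R*1000; print(v,a,b,q.round(1).tolist())
E
```

```text
165 164.0 [  7.4 -46.7 -49.2]
185 164.0 [  7.4 -35.8 -49.2]
205 164.0 [  7.4 -24.9 -49.2]
225 164.0 [  7.4 -14.  -49.2]
245 164.0 [  7.4  -3.1 -49.2]
265 164.0 [  7.3   7.8 -49.2]
285 164.0 [  7.3  18.6 -49.2]
305 164.0 [  7.3  29.5 -49.2]
325 164.0 [  7.3  40.4 -49.3]
170 148 354 [[7.4, -56.4, -45.9], [7.3, 56.6, -45.9]]
185 150 353 [[7.4, -56.3, -37.2], [7.3, 57.0, -37.3]]
200 152 351 [[7.4, -56.2, -28.3], [7.3, 57.0, -28.4]]
215 154 349 [[7.4, -56.1, -19.0], [7.3, 56.9, -19.1]]
```

View pics/t4.png

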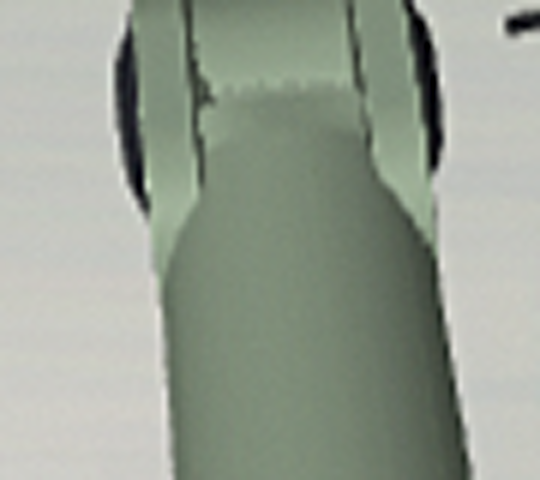

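The cover is held level and centred within about 1 mm: plate edges at ±56.5 mm, far edge at -49 mm. I'll carry it high, past the tub, to view the tub with the wrist camera at the final yaw. That way camera errors cancel.

```bash
python3 -c "
from h import *
plan([.61,-.32,.33],25)"
```

```text
t 6.92 pos [0.5632 0.143  0.2203] toolx [-1.1e-03 -6.0e-04 -1.0e+00] y ang -17.32 q7 -0.43 shift now [-109.5  182.4  428.1] turn -42.323076587469274 F [ 0.05 -0.05 -1.29] M [-0.063  0.039  0.044] w 0.015
```

```bash
python3 -m pendant '[[-36,5,10,0],[-37,10,30,0],[-36.5,18,42,0],[0,18.5,43.3,0],[0,18.5,43.3,0],[0,18.5,43.3,0],[0,18.5,43.3,0],[0,18.5,43.3,0],[0,18.5,43.3,0],[0,18.5,43.3,0],[0,18.9,43,0],[0,0,0,0]]'
python3 -m pendant '[[0,0,0,-10.6],[0,0,0,-10.6],[0,0,0,-10.6],[0,0,0,-10.5],[0,0,0,0],[0,0,0,0],[0,0,0,0]]'
python3 - <<'E'
from h import *
plan([.61,-.32,.33],25)
from workcell import grab_frame
f=grab_frame("wrist");np.save("pics/w5.npy",f,allow_pickle=True);cv2.imwrite("pics/w5.png",f["img"][:,:,::-1])
E
```

```text
clock: 8.43
position: [0.6079, -0.3236, 0.3293]
tool_rot: [-0.696, 1.568, -2.574]
force: [-0.3, -0.0, -0.8]
grip_width: 0.015
clock: 9.3
position: [0.6093, -0.3194, 0.3304]
tool_rot: [-2.123, 1.571, 3.023]
force: [0.3, 0.6, -1.2]
grip_width: 0.0148
t 9.3 pos [ 0.6093 -0.3194  0.3304] toolx [-2.e-04  0.e+00 -1.e+00] y ang 24.85 q7 0.975 shift now [0.4 0.4 0.9] turn -0.15223070925522109 F [ 0.32  0.62 -1.24] M [0.013 0.011 0.035] w 0.0148
```

View pics/w5.png

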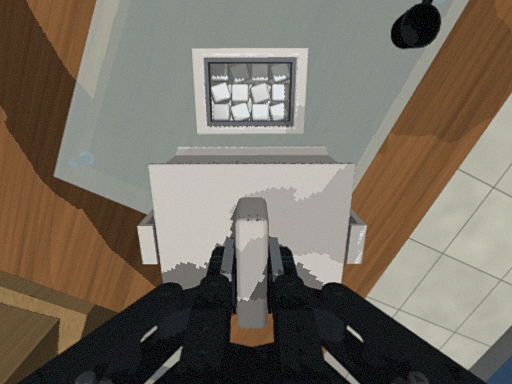

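The whole rim is visible, at corners of about (193,49), (308,48), (304,133) and (197,133), aligned with the held cover.

```bash
python3 - <<'E'
from m import *
from workcell import bot
f=np.load("pics/w5.npy",allow_pickle=True).item();s=bot.observe();R=Rt(s);p=s["position"]
a=f["img"].astype(int)
print(a[30:60:3,250].mean(1).round(),a[120:145:3,250].mean(1).round(),a[90,180:210:3].mean(1).round())
for thr in(160,175):
  for z in(.136,.141,.146):
    r,c=meas(f,(180,30,325,141),z,thr,f"tub{thr} {z}")
    x,y=r[0]; d=R.T@(np.array([x/1000,y/1000,z])-p)*1000; print(d.round(1))
# triangulate-ish: top/side of rim
g=np.load("pics/side.npy",allow_pickle=True).item()
t=np.load("pics/top.npy",allow_pickle=True).item()
for z in (.136,.141,.146): meas(t,(330,140,380,198),z,215,f"top{z}")
for z in (.136,.141,.146): meas(g,(315,215,382,275),z,215,f"side{z}")
E
```

```text
[135. 138. 138. 138. 138. 133. 190. 202. 226. 158.] [ 83. 108. 173. 194. 195. 137. 139. 141. 140.] [135. 137. 139. 142. 135. 194. 195. 196. 201. 106.]
tub160 0.136 ((570.0362548828125, -240.10101318359375), (125.82573699951172, 90.50753021240234), 24.831174850463867) area px 388
[194.4  -2.2 -88.4]
tub160 0.141 ((570.098388671875, -240.1487579345703), (123.9581298828125, 89.16413116455078), 24.831172943115234) area px 388
[189.4  -2.2 -88.3]
tub160 0.146 ((570.1605224609375, -240.19650268554688), (122.09046936035156, 87.82073211669922), 24.831165313720703) area px 388
[184.4  -2.2 -88.3]
tub175 0.136 ((570.1658935546875, -239.99270629882812), (125.02125549316406, 90.4483642578125), 24.992591857910156) area px 668
[194.4  -2.1 -88.5]
tub175 0.141 ((570.2261962890625, -240.04202270507812), (123.1655502319336, 89.10581970214844), 24.99258804321289) area px 668
[189.4  -2.  -88.4]
tub175 0.146 ((570.2864990234375, -240.09140014648438), (121.30986785888672, 87.7633056640625), 24.99258804321289) area px 668
[184.4  -2.  -88.3]
top0.136 ((571.3626098632812, -238.04617309570312), (125.33003234863281, 90.10367584228516), 24.91779327392578) area px 107
top0.141 ((570.7008056640625, -236.6824951171875), (124.86366271972656, 89.76834869384766), 24.917787551879883) area px 107
top0.146 ((570.0389404296875, -235.3187255859375), (124.39727020263672, 89.43303680419922), 24.917795181274414) area px 107
side0.136 ((573.0106201171875, -236.38543701171875), (127.98013305664062, 92.1987075805664), 25.298828125) area px 116
side0.141 ((569.0331420898438, -240.19558715820312), (127.09036254882812, 91.55766296386719), 25.298843383789062) area px 116
side0.146 ((565.0557861328125, -244.00587463378906), (126.20053100585938, 90.9166488647461), 25.29884147644043) area px 116
```

Wrist and top views agree on the cover-to-tub displacement within 0.5 mm. Shift needed: about -2.4 mm along tool y and -89 mm along tool z.

```bash
python3 -m pendant '[[0,-0.4,-14,0],[0,-0.5,-25,0],[0,-0.5,-25,0],[0,-0.5,-15,0],[0,-0.5,-10,0],[0,0,0,0],[0,0,0,0],[0,0,0,0]]'
python3 -c "
from h import *
# intended TCP
import numpy as np
a=np.radians(24.85); p=np.array([.6093,-.3194]); y=np.array([np.cos(a),np.sin(a)]); z=np.array([np.sin(a),-np.cos(a)])
t=p-.0024*y-.089*z; print(t); plan([t[0],t[1],.192],24.9)"
```

```text
clock: 10.35
position: [0.5695, -0.2405, 0.3303]
tool_rot: [-1.307, 1.57, -2.443]
force: [-0.2, -0.9, -1.9]
grip_width: 0.015
[ 0.56972049 -0.239649  ]
t 10.35 pos [ 0.5695 -0.2405  0.3303] toolx [-3.e-04 -3.e-04 -1.e+00] y ang 24.94 q7 0.874 shift now [138.3   0.6  -0.7] turn 0.03711845105044631 F [-0.17 -0.94 -1.86] M [ 0.018  0.005 -0.009] w 0.015
```

```bash
python3 -m pendant '[[15,0,0,0],[30,0,0,0],[30,0,0,0],[30,0,0,0],[20,0,0,0],[12,0,0,0],[0,0,0,0],[0,0,0,0],[0,0,0,0]]'
python3 - <<'E'
from h import *
from workcell import grab_frame
plan([.5697,-.2397,.180],24.9)
for n in ("side","top"):
    f=grab_frame(n); b=(210,300,300,400) if n=="side" else (130,220,310,410)
    cv2.imwrite(f"pics/{n}6.png",cv2.resize(f["img"][b[0]:b[1],b[2]:b[3]][:,:,::-1],None,fx=6,fy=6,interpolation=cv2.INTER_CUBIC))
E
```

```text
clock: 11.48
position: [0.5698, -0.2401, 0.1942]
tool_rot: [0.832, 1.57, -0.303]
force: [0.3, -0.6, -1.2]
grip_width: 0.015
t 11.47 pos [ 0.5698 -0.2401  0.1942] toolx [ 1.1e-03 -3.0e-04 -1.0e+00] y ang 24.98 q7 0.913 shift now [14.2  0.1 -0.4] turn 0.07884847350975122 F [ 0.31 -0.63 -1.17] M [-0.007  0.029 -0.006] w 0.015
```

View pics/side6.png

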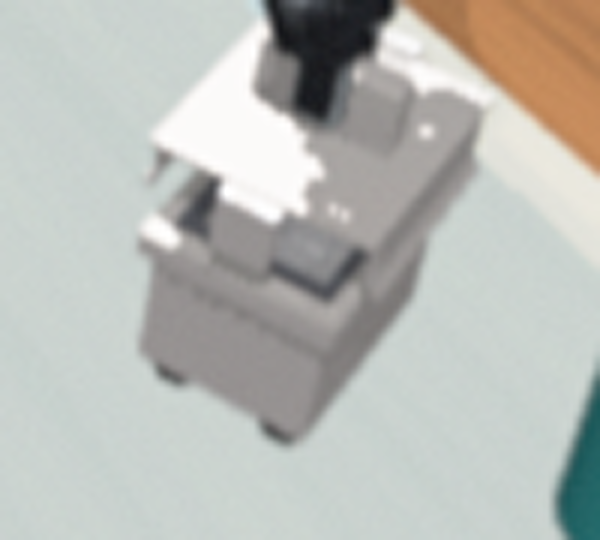

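The side crop shows the cover level and squarely above the rim. From here I step down while watching the force.

```bash
for i in 1; do :; done; python3 -m pendant '[[2,0,0,0],[2,0,0,0],[2,0,0,0],[0,0,0,0]]'
python3 -m pendant '[[2,0,0,0],[2,0,0,0],[2,0,0,0],[0,0,0,0]]'
python3 -m pendant '[[2,0,0,0],[0,0,0,0]]'
python3 -c "
from h import *
plan([.5697,-.2397,.180],24.9)"
```

```text
clock: 12.08
position: [0.5694, -0.2399, 0.1873]
tool_rot: [-2.165, 1.57, 2.983]
force: [0.2, 0.3, -1.8]
grip_width: 0.0149
clock: 12.58
position: [0.5694, -0.2398, 0.1813]
tool_rot: [-2.379, 1.57, 2.769]
force: [0.1, -0.4, -1.5]
grip_width: 0.0152
clock: 12.82
position: [0.5694, -0.2399, 0.1794]
tool_rot: [-2.228, 1.571, 2.92]
force: [-0.7, -0.0, -0.4]
grip_width: 0.0153
t 12.82 pos [ 0.5694 -0.2399  0.1794] toolx [-2.e-04  0.e+00 -1.e+00] y ang 24.98 q7 0.918 shift now [-0.6  0.4 -0.1] turn 0.07586221653301095 F [-0.74 -0.02 -0.39] M [-0.011  0.014  0.024] w 0.0153
```

```bash
for i in 1; do :; done; python3 -m pendant '[[1,0,0,0],[1,0,0,0],[0,0,0,0]]'
python3 -m pendant '[[1,0,0,0],[1,0,0,0],[0,0,0,0]]'
python3 -m pendant '[[1,0,0,0],[1,0,0,0],[0,0,0,0]]'
python3 -m pendant '[[1,0,0,0],[1,0,0,0],[0,0,0,0]]'
```

```text
clock: 13.2
position: [0.5694, -0.2399, 0.1774]
tool_rot: [-2.161, 1.571, 2.987]
force: [0.3, 0.2, -1.0]
grip_width: 0.0148
clock: 13.58
position: [0.5694, -0.2399, 0.1754]
tool_rot: [-2.226, 1.571, 2.922]
force: [-0.3, -1.0, -2.0]
grip_width: 0.0149
clock: 13.95
position: [0.5694, -0.2399, 0.1734]
tool_rot: [-2.121, 1.571, 3.027]
force: [-1.3, -1.0, -0.1]
grip_width: 0.015
clock: 14.32
position: [0.5697, -0.2399, 0.1715]
tool_rot: [1.018, 1.57, -0.117]
force: [1.9, -0.1, -0.1]
grip_width: 0.0151
```

```bash
python3 -m pendant '[[1,0,0,0],[0,0,0,0]]'
python3 -m pendant '[[1,0,0,0],[0,0,0,0]]'
python3 -m pendant '[[1,0,0,0],[0,0,0,0]]'
python3 -c "
from h import *
plan([.5697,-.2397,.180],24.9)"
```

```text
clock: 14.58
position: [0.5695, -0.2399, 0.1705]
tool_rot: [1.014, 1.571, -0.121]
force: [1.0, 0.0, 1.7]
grip_width: 0.0149
clock: 14.82
position: [0.5694, -0.24, 0.1695]
tool_rot: [-1.126, 1.571, -2.26]
force: [1.0, 0.4, 0.9]
grip_width: 0.015
clock: 15.08
position: [0.5694, -0.24, 0.1685]
tool_rot: [-1.528, 1.571, -2.663]
force: [0.5, -0.7, 2.0]
grip_width: 0.0154
t 15.07 pos [ 0.5694 -0.24    0.1685] toolx [-1.e-04 -0.e+00 -1.e+00] y ang 24.97 q7 0.922 shift now [-11.5   0.4  -0.1] turn 0.07348172922900176 F [ 0.51 -0.74  2.03] M [-0.039 -0.056  0.009] w 0.0154
```

```bash
python3 -m pendant '[[1,0,0,0],[0,0,0,0]]'
python3 -m pendant '[[1,0,0,0],[0,0,0,0]]'
python3 -m pendant '[[1,0,0,0],[0,0,0,0]]'
python3 -m pendant '[[1,0,0,0],[0,0,0,0]]'
python3 -c "
from h import *
plan([.5697,-.2397,.180],24.9)"
```

```text
clock: 15.32
position: [0.5695, -0.24, 0.1675]
tool_rot: [-0.492, 1.571, -1.627]
force: [-0.4, 0.0, 3.4]
grip_width: 0.0151
clock: 15.58
position: [0.5695, -0.24, 0.1665]
tool_rot: [0.137, 1.571, -0.998]
force: [-0.6, -0.9, 4.4]
grip_width: 0.0152
clock: 15.82
position: [0.5695, -0.24, 0.1655]
tool_rot: [0.613, 1.571, -0.522]
force: [0.5, -0.3, 5.3]
grip_width: 0.0151
clock: 16.08
position: [0.5696, -0.24, 0.1646]
tool_rot: [0.722, 1.571, -0.413]
force: [-0.3, -0.4, 6.0]
grip_width: 0.0152
t 16.07 pos [ 0.5696 -0.24    0.1646] toolx [ 2.e-04 -1.e-04 -1.e+00] y ang 24.98 q7 0.923 shift now [-15.4   0.2  -0.2] turn 0.07859206042911637 F [-0.34 -0.4   6.01] M [-0.034 -0.021  0.034] w 0.0152
```

```bash
python3 -m pendant '[[1,0,0,0],[0,0,0,0]]'
python3 -m pendant '[[1,0,0,0],[0,0,0,0]]'
python3 -m pendant '[[1,0,0,0],[0,0,0,0]]'
python3 -m pendant '[[1,0,0,0],[0,0,0,0]]'
python3 - <<'E'
from h import *
plan([.5697,-.2397,.180],24.9)
from workcell import grab_frame
f=grab_frame("side"); cv2.imwrite("pics/s7.png",cv2.resize(f["img"][210:300,300:400][:,:,::-1],None,fx=6,fy=6,interpolation=cv2.INTER_CUBIC))
E
```

```text
clock: 16.32
position: [0.5694, -0.2399, 0.1634]
tool_rot: [-1.732, 1.571, -2.867]
force: [-0.1, -0.7, 2.1]
grip_width: 0.0149
clock: 16.58
position: [0.5695, -0.24, 0.1625]
tool_rot: [0.65, 1.571, -0.485]
force: [-0.0, -0.5, 5.9]
grip_width: 0.0152
clock: 16.82
position: [0.5694, -0.2398, 0.1612]
tool_rot: [-2.253, 1.57, 2.895]
force: [0.2, -0.2, 0.8]
grip_width: 0.0153
clock: 17.08
position: [0.5694, -0.2399, 0.1604]
tool_rot: [-2.322, 1.571, 2.827]
force: [0.9, -0.1, 1.4]
grip_width: 0.0153
t 17.07 pos [ 0.5694 -0.2399  0.1604] toolx [-2.e-04  1.e-04 -1.e+00] y ang 24.98 q7 0.925 shift now [-19.6   0.3  -0. ] turn 0.08306950012999437 F [ 0.88 -0.13  1.36] M [-0.041 -0.213 -0.024] w 0.0153
```

View pics/s7.png

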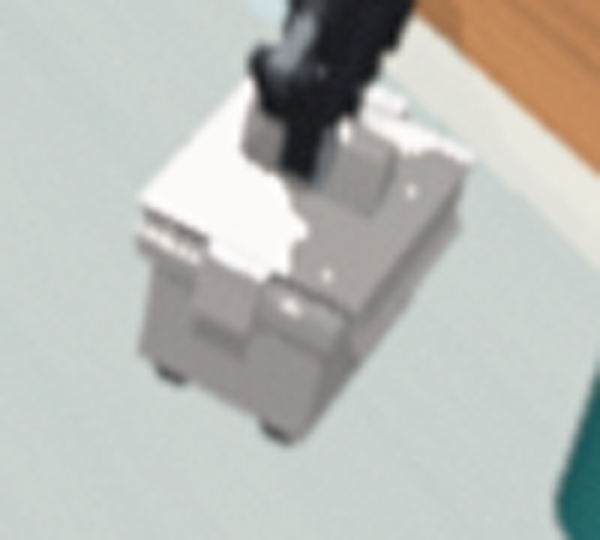

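Both arms are now spread (force peak passed at TCP z≈0.162), which puts the rim at about 0.137. Next comes the drag zone.

```bash
python3 -m pendant '[[1,0,0,0],[1,0,0,0],[0,0,0,0]]'
python3 -m pendant '[[1,0,0,0],[1,0,0,0],[0,0,0,0]]'
python3 -m pendant '[[1,0,0,0],[0,0,0,0]]'
python3 -c "
from h import *
plan([.5697,-.2397,.180],24.9)"
```

```text
clock: 17.5
position: [0.5694, -0.2399, 0.1584]
tool_rot: [-2.246, 1.571, 2.903]
force: [1.2, 0.6, 0.8]
grip_width: 0.015
clock: 17.88
position: [0.5695, -0.2399, 0.1564]
tool_rot: [-1.927, 1.571, -3.062]
force: [-0.1, 0.1, 0.7]
grip_width: 0.0148
clock: 18.12
position: [0.5695, -0.2399, 0.1555]
tool_rot: [-0.673, 1.571, -1.808]
force: [0.8, 0.3, 1.7]
grip_width: 0.015
t 18.12 pos [ 0.5695 -0.2399  0.1555] toolx [-0.e+00 -1.e-04 -1.e+00] y ang 24.98 q7 0.927 shift now [-24.5   0.3  -0.1] turn 0.081136927438763 F [0.77 0.27 1.73] M [-0.013 -0.227 -0.002] w 0.015
```

```bash
python3 -m pendant '[[0.5,0,0,0],[0.5,0,0,0],[0,0,0,0]]'
python3 -m pendant '[[0.5,0,0,0],[0.5,0,0,0],[0,0,0,0]]'
python3 -m pendant '[[0.5,0,0,0],[0.5,0,0,0],[0,0,0,0]]'
```

```text
clock: 18.5
position: [0.5695, -0.24, 0.1547]
tool_rot: [0.857, 1.571, -0.278]
force: [0.7, 0.5, 4.4]
grip_width: 0.0151
clock: 18.88
position: [0.5696, -0.24, 0.1538]
tool_rot: [0.897, 1.57, -0.238]
force: [-0.3, 1.1, 7.5]
grip_width: 0.0152
clock: 19.25
position: [0.5697, -0.24, 0.153]
tool_rot: [0.926, 1.57, -0.208]
force: [-0.4, 1.2, 9.9]
grip_width: 0.0152
```

```bash
python3 -m pendant '[[0.5,0,0,0],[0,0,0,0]]'
python3 -m pendant '[[0.5,0,0,0],[0,0,0,0]]'
python3 -c "
from h import *
plan([.5697,-.2397,.180],24.9)"
```

```text
clock: 19.5
position: [0.5697, -0.2401, 0.1525]
tool_rot: [0.89, 1.57, -0.245]
force: [-0.2, 0.7, 10.0]
grip_width: 0.0149
clock: 19.75
position: [0.5697, -0.24, 0.1521]
tool_rot: [0.94, 1.57, -0.195]
force: [-1.8, 0.9, 11.6]
grip_width: 0.0145
t 19.75 pos [ 0.5697 -0.24    0.1521] toolx [ 8.e-04 -2.e-04 -1.e+00] y ang 24.97 q7 0.928 shift now [-27.9   0.1  -0.3] turn 0.07451518574140437 F [-1.83  0.9  11.64] M [0.306 0.402 0.01 ] w 0.0145
```

```bash
python3 -m pendant '[[0.5,0,0,0],[0,0,0,0]]'
python3 -m pendant '[[0.5,0,0,0],[0,0,0,0]]'
python3 - <<'E'
from h import *
plan([.5697,-.2397,.180],24.9)
from workcell import grab_frame
f=grab_frame("side"); cv2.imwrite("pics/s8.png",cv2.resize(f["img"][210:300,300:400][:,:,::-1],None,fx=6,fy=6,interpolation=cv2.INTER_CUBIC))
E
```

```text
clock: 20.0
position: [0.5697, -0.2401, 0.1517]
tool_rot: [0.885, 1.57, -0.25]
force: [-0.8, 0.4, 12.2]
grip_width: 0.0149
clock: 20.25
position: [0.5698, -0.2401, 0.1513]
tool_rot: [0.884, 1.57, -0.251]
force: [-1.7, 1.3, 12.9]
grip_width: 0.0149
t 20.25 pos [ 0.5698 -0.2401  0.1513] toolx [ 9.e-04 -2.e-04 -1.e+00] y ang 24.98 q7 0.928 shift now [-28.7   0.1  -0.4] turn 0.08058118276792925 F [-1.69  1.32 12.92] M [ 0.322  0.456 -0.007] w 0.0149
```

View pics/s8.png

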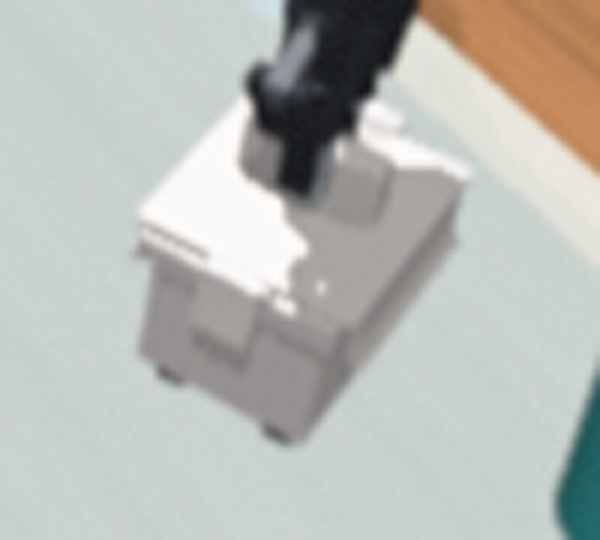

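The side crop shows the cover low on the rim, though possibly slightly tilted, and the moment has grown. I'll check the tilt with the wrist camera before pressing further.

```bash
python3 - <<'E'
from m import *
from workcell import grab_frame,bot
s=bot.observe();R=Rt(s)
f=grab_frame("wrist");np.save("pics/w9.npy",f,allow_pickle=True);cv2.imwrite("pics/w9.png",f["img"][:,:,::-1])
old=np.load("pics/w4.npy",allow_pickle=True).item()
for n,fr in(("old",old),("new",f)):
    im=fr["img"].astype(int).mean(2)
    print(n,[int(150+np.argmax(np.diff(im[150:185,u]))+1) for u in range(165,345,20)])
    print([(int(140+np.argmax(np.diff(im[v,140:170]))+1),int(335+np.argmin(np.diff(im[v,335:365]))+1)) for v in (175,185,200,215)])
E
```

```text
old [164, 164, 164, 164, 164, 164, 164, 164, 164]
[(149, 354), (150, 353), (152, 351), (154, 349)]
new [164, 164, 164, 164, 164, 164, 164, 164, 164]
[(145, 361), (146, 360), (148, 358), (149, 357)]
```

View pics/w9.png

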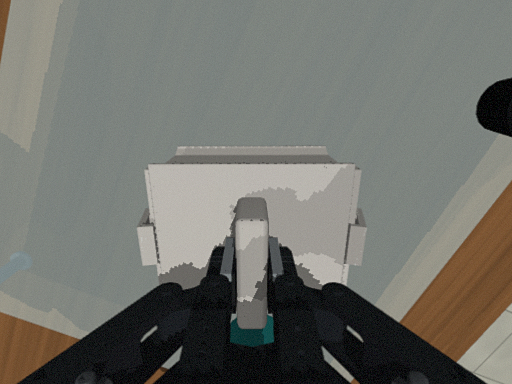

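```bash
python3 - <<'E'
from m import *
o=np.load("pics/w4.npy",allow_pickle=True).item()["img"];n=np.load("pics/w9.npy",allow_pickle=True).item()["img"]
a=np.vstack([np.hstack([x[200:275,125:175],x[200:275,330:380]]) for x in(o,n)])[:,:,::-1]
cv2.imwrite("pics/arms.png",cv2.resize(a,None,fx=5,fy=4,interpolation=cv2.INTER_CUBIC))
E
```

View pics/arms.png

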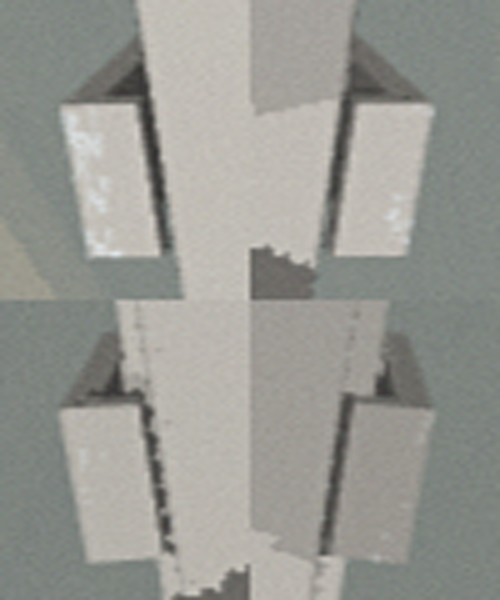

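No slip or tilt shows: the far edge is still at row 164, as when first gripped. I carry on gently.

```bash
python3 -m pendant '[[0.5,0,0,0],[0,0,0,0]]'
python3 -m pendant '[[0.5,0,0,0],[0,0,0,0]]'
python3 -c "
from h import *
plan([.5697,-.2397,.180],24.9)"
```

```text
clock: 20.6
position: [0.5698, -0.2401, 0.1508]
tool_rot: [0.909, 1.57, -0.226]
force: [-2.1, 0.9, 14.1]
grip_width: 0.0147
clock: 20.85
position: [0.5698, -0.2401, 0.1504]
tool_rot: [0.91, 1.57, -0.224]
force: [-2.7, 0.8, 14.6]
grip_width: 0.0153
t 20.85 pos [ 0.5698 -0.2401  0.1504] toolx [ 1.e-03 -2.e-04 -1.e+00] y ang 24.98 q7 0.929 shift now [-29.6   0.1  -0.4] turn 0.0753240356441438 F [-2.74  0.84 14.62] M [ 0.343  0.656 -0.024] w 0.0153
```

```bash
python3 -m pendant '[[0.5,0,0,0],[0,0,0,0]]'
python3 -m pendant '[[0.5,0,0,0],[0,0,0,0]]'
python3 -c "
from h import *
plan([.5697,-.2397,.180],24.9)"
```

```text
clock: 21.1
position: [0.5698, -0.2401, 0.1498]
tool_rot: [0.897, 1.57, -0.238]
force: [-2.1, 0.4, 14.1]
grip_width: 0.0153
clock: 21.35
position: [0.5698, -0.2401, 0.1494]
tool_rot: [0.914, 1.57, -0.221]
force: [-2.6, 1.2, 15.6]
grip_width: 0.0153
t 21.35 pos [ 0.5698 -0.2401  0.1494] toolx [ 1.e-03 -2.e-04 -1.e+00] y ang 24.97 q7 0.929 shift now [-30.6   0.1  -0.4] turn 0.06936857465959179 F [-2.56  1.17 15.59] M [ 0.37   0.629 -0.029] w 0.0153
```

```bash
python3 -m pendant '[[0.5,0,0,0],[0,0,0,0]]'
python3 -m pendant '[[0,0,0,0],[0,0,0,0]]'
python3 - <<'E'
from m import *
plan([.5697,-.2397,.180],24.9)
from workcell import grab_frame
f=grab_frame("side"); cv2.imwrite("pics/s10.png",cv2.resize(f["img"][220:290,315:385][:,:,::-1],None,fx=8,fy=8,interpolation=cv2.INTER_CUBIC))
E
```

```text
clock: 21.6
position: [0.5698, -0.2401, 0.1489]
tool_rot: [0.93, 1.57, -0.204]
force: [-3.1, 0.6, 16.1]
grip_width: 0.0152
clock: 21.85
position: [0.5698, -0.2401, 0.149]
tool_rot: [0.922, 1.57, -0.213]
force: [-2.1, 1.4, 15.9]
grip_width: 0.0147
t 21.85 pos [ 0.5698 -0.2401  0.149 ] toolx [ 1.1e-03 -2.0e-04 -1.0e+00] y ang 24.97 q7 0.929 shift now [-31.    0.1  -0.4] turn 0.07273931595463523 F [-2.12  1.41 15.89] M [0.414 0.704 0.017] w 0.0147
```

View pics/s10.png

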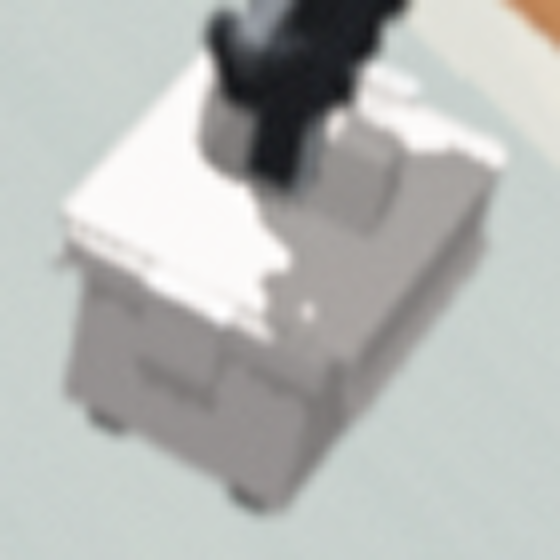

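The slope and totals match the collar alone (3.5 + 3×4.6 ≈ 17.3 N), with small drops at 0.1525 and 0.1498 where an arm may have snapped. I make one more small press for certainty.

```bash
python3 -m pendant '[[0.5,0,0,0],[0,0,0,0]]'
python3 -m pendant '[[0.3,0,0,0],[0,0,0,0]]'
python3 -c "
from h import *
plan([.5697,-.2397,.180],24.9)"
```

```text
clock: 22.15
position: [0.5698, -0.2402, 0.1486]
tool_rot: [0.895, 1.57, -0.24]
force: [-2.1, 1.6, 18.9]
grip_width: 0.0147
clock: 22.4
position: [0.5699, -0.2402, 0.1484]
tool_rot: [0.929, 1.569, -0.206]
force: [-3.1, 1.9, 19.7]
grip_width: 0.0148
t 22.4 pos [ 0.5699 -0.2402  0.1484] toolx [ 1.4e-03 -3.0e-04 -1.0e+00] y ang 24.97 q7 0.929 shift now [-31.6   0.1  -0.5] turn 0.07386657570437194 F [-3.09  1.85 19.7 ] M [0.47  0.891 0.01 ] w 0.0148
```

It's stiff now, so the plate is on the rim at 21 N net. I'll unload while still gripping and see whether the hooks hold.

```bash
python3 -m pendant '[[-1,0,0,0],[-1,0,0,0],[0,0,0,0]]'
python3 -m pendant '[[-1,0,0,0],[-1,0,0,0],[0,0,0,0]]'
python3 -m pendant '[[-0.5,0,0,0],[0,0,0,0]]'
python3 -c "
from h import *
plan([.5697,-.2397,.180],24.9)"
```

```text
clock: 22.78
position: [0.5698, -0.2401, 0.1501]
tool_rot: [0.926, 1.57, -0.209]
force: [-2.3, 1.0, 14.7]
grip_width: 0.015
clock: 23.15
position: [0.5696, -0.24, 0.1515]
tool_rot: [0.999, 1.57, -0.136]
force: [-0.6, 0.8, 4.9]
grip_width: 0.015
clock: 23.4
position: [0.5695, -0.2399, 0.1517]
tool_rot: [0.608, 1.571, -0.527]
force: [0.6, 0.4, 3.8]
grip_width: 0.0152
t 23.4 pos [ 0.5695 -0.2399  0.1517] toolx [ 1.e-04 -1.e-04 -1.e+00] y ang 24.98 q7 0.928 shift now [-28.3   0.2  -0.1] turn 0.08149598536788005 F [0.62 0.43 3.79] M [ 0.129 -0.172 -0.02 ] w 0.0152
```

At the same height the load has fallen from 12 N to 4 N, so the hooks are holding. I'll unload to neutral and release.

```bash
python3 -m pendant '[[-0.5,0,0,0],[0,0,0,0]]'
python3 -c "
from h import *
plan([.5697,-.2397,.180],24.9)"
```

```text
clock: 23.65
position: [0.5695, -0.2399, 0.1521]
tool_rot: [-1.817, 1.571, -2.951]
force: [1.3, 0.6, 1.1]
grip_width: 0.0146
t 23.65 pos [ 0.5695 -0.2399  0.1521] toolx [-1.e-04 -0.e+00 -1.e+00] y ang 24.98 q7 0.928 shift now [-27.9   0.3  -0.1] turn 0.08293478557473577 F [1.27 0.61 1.12] M [ 0.007 -0.375 -0.081] w 0.0146
```

```bash
python3 -m pendant '[[0,0,0,0],[0,0,0,0],[0,0,0,0],[0,0,0,0],[0,0,0,0]]' 0.2
python3 -m pendant '[[-5,0,0,0],[-15,0,0,0],[-30,0,0,0],[-40,0,0,0],[-40,0,0,0],[-20,0,30,0],[0,0,40,0],[0,0,30,0],[0,0,0,0],[0,0,0,0]]'
python3 - <<'E'
from m import *
plan([.5697,-.2397,.180],24.9)
from workcell import grab_frame
f=grab_frame("wrist");np.save("pics/w11.npy",f,allow_pickle=True);cv2.imwrite("pics/w11.png",f["img"][:,:,::-1])
g=grab_frame("side");cv2.imwrite("pics/s11.png",cv2.resize(g["img"][215:295,305:395][:,:,::-1],None,fx=7,fy=7,interpolation=cv2.INTER_CUBIC))
for z in (.172,.176): meas(f,(165,10,330,140),z,160,f"c{z}")
E
```

```text
clock: 24.28
position: [0.5695, -0.2399, 0.1522]
tool_rot: [-0.095, 1.571, -1.23]
force: [0.5, -1.2, -1.3]
grip_width: 0.0513
clock: 25.52
position: [0.6116, -0.3302, 0.3028]
tool_rot: [1.407, 1.57, 0.272]
force: [0.0, 1.0, -0.7]
grip_width: 0.0512
t 25.52 pos [ 0.6116 -0.3302  0.3028] toolx [ 3.e-04  1.e-04 -1.e+00] y ang 24.99 q7 0.997 shift now [122.8   0.2 -99.7] turn 0.08628808699639023 F [ 0.02  0.98 -0.72] M [-0.029 -0.022  0.025] w 0.0512
c0.172 ((570.2071533203125, -241.60108947753906), (123.77088165283203, 90.12567901611328), 24.976909637451172) area px 560
c0.176 ((570.2957763671875, -241.78555297851562), (121.95951843261719, 88.80670166015625), 24.97690200805664) area px 560
```

View pics/w11.png

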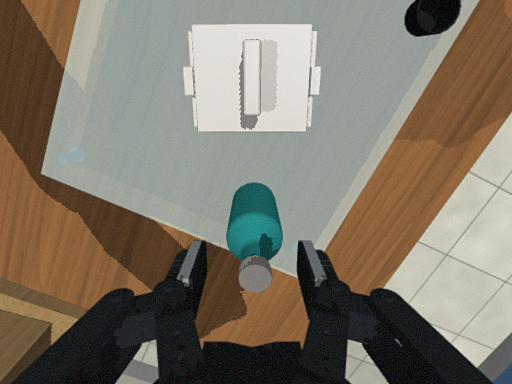

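View pics/s11.png

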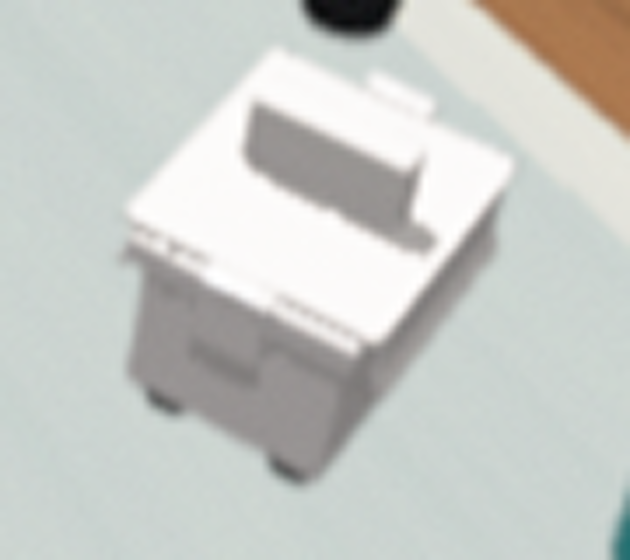

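The wrist and side views show the cover seated flat on the tub, with both arms in place at (188,81) and (316,80). The bottle is upright and untouched. Last is a numeric level and height check.

```bash
python3 - <<'E'
from m import *
from workcell import grab_frame
w=np.load("pics/w11.npy",allow_pickle=True).item(); g=grab_frame("side"); t=grab_frame("top")
cv2.imwrite("pics/w11c.png",cv2.resize(w["img"][15:140,175:330][:,:,::-1],None,fx=5,fy=4.6,interpolation=cv2.INTER_CUBIC))
cv2.imwrite("pics/t11.png",t["img"][:,:,::-1])
P=onz(w,[[192.5,24],[311.5,24],[307,131],[198,131]],.144)
print(P.round(4),P.mean(0).round(4),[np.linalg.norm(P[i]-P[(i+1)%4]).round(4) for i in range(4)])
# plate corners from side crop (305+u/7, 215+v/7): left, front, right, back
S=[[305+128/7,215+212/7],[305+372/7,215+345/7],[305+514/7,215+160/7],[305+275/7,215+48/7]]
W=[[192.5,24],[198,131],[307,131],[311.5,24]]
cw,dw=ray(w,W);
for order in range(4):
    cs,ds=ray(g,np.roll(S,order,axis=0)); out=[]
    for a,b in zip(dw,ds):
        A=np.c_[a,-b]; k,res,_,_=np.linalg.lstsq(A,cs-cw,rcond=None); out.append(np.r_[cw+a*k[0],res**.5])
    out=np.array(out)
    if out[:,3].max()<.01: print(order,out.round(4))
E
```

```text
[[ 0.4983 -0.2187  0.144 ]
 [ 0.5999 -0.1714  0.144 ]
 [ 0.6435 -0.2606  0.144 ]
 [ 0.5396 -0.3091  0.144 ]] [ 0.5703 -0.24    0.144 ] [np.float64(0.1121), np.float64(0.0993), np.float64(0.1147), np.float64(0.0993)]
0 [[ 0.4979 -0.2186  0.1427  0.0022]
 [ 0.5392 -0.3097  0.1407  0.0007]
 [ 0.6438 -0.2606  0.1426  0.0008]
 [ 0.5999 -0.1714  0.1441  0.0012]]
```

View pics/w11c.png

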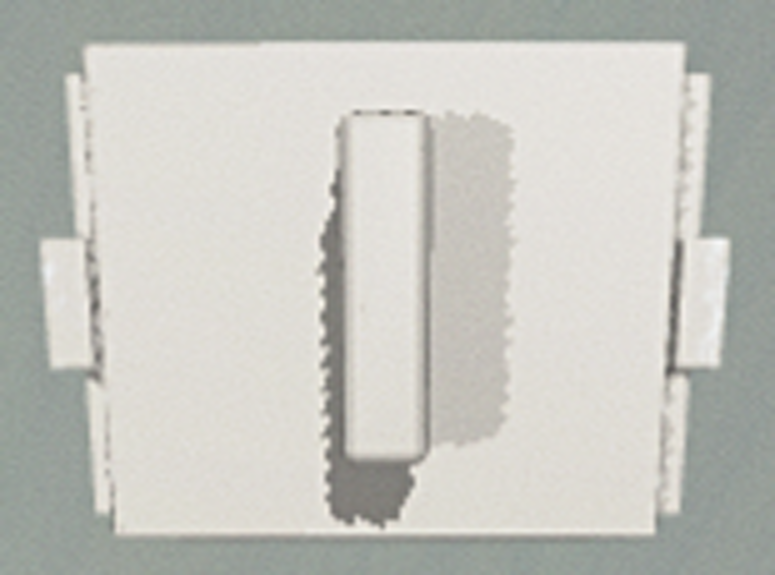

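View pics/t11.png

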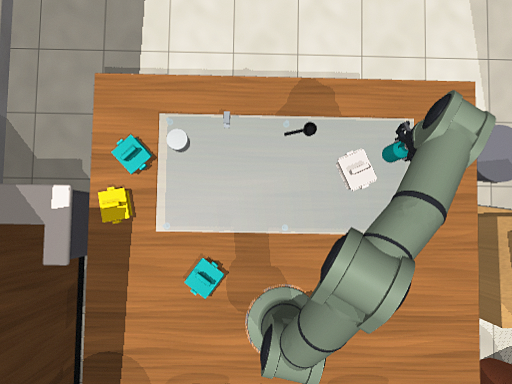

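```bash
python3 -c "
from workcell import job_done,bot
print(bot.observe()['clock']); print(job_done())"
```

```text
25.725
the job is handed in; nothing more can be done
None
```

The white cover is clipped on the tub and released, and I handed the job in at about 25.7 s. No verdict was reported.

**What I did:** I gripped the cover by its rib and carried it high over the tub. I aligned it with the wrist camera at the final yaw, where the wrist and top views agreed on the cover-to-tub shift within 0.5 mm. I then pressed it straight down in small steps. The force peaked as the rim spread the arms, then the collar pushed back, and it went stiff as the plate met the rim, at about 21 N at most (under the 25 N limit).

**Last checks that agreed:**
- **Hooks:** Unloading while still gripped, the force fell from about 12 N on the way down to 4 N at the same height. That puts the plate about 1.5 mm above the rim on its hooks.
- **Position:** After release, the cover's centre measured within about 0.5 mm of the tub's, and its yaw matched within about 0.1°.
- **Other items:** The bottle, tin, scoop and spring clip look unmoved in the last top view.

**Less certain:**
- **Level:** The corner heights from two views scattered between 140.7 and 144.1 mm. Taken as a tilt, that is about 0.02 rad, which is close to the noise, so level is confirmed only to that accuracy.
- **Arms closed:** The pictures alone could not show this. I inferred it from the force record and the flat seating.
- **Sideways force:** About 3 N built up during the press, which I put down to the arm bending. The tool itself stayed level within 0.002 rad.
- **Top camera:** It read about 3.5 mm off the wrist camera in y, for both the cover and the tub. I went by the wrist camera.

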